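Close the length gauge on the shoe last

ROBOT

A 7-joint arm with a two-finger parallel gripper is mounted at the origin on the work surface. World frame = base frame: x ahead of the robot, y to its left, z up, the work surface at z = 0. Lengths are in m, angles in rad, forces in N, time in s.
With the tool pointing down it reaches from about 0.35 to 0.9 m from the base axis. Payload 8.1 kg.
Tool frame: the origin (TCP) lies between the finger pads; the fingertips stand 8 mm ahead of it and the grasp point (between the pads) lies 11 mm behind it (arm.tcp_to_tips is the distance from the TCP to the fingertips, in m); z points along the fingers, x is the direction in which the jaws open and shut, and the axes are right-handed (so a half turn about z gives the same grasp; the last joint's range is limited). The gripper opens to 92 mm and grips with 3 to 60 N. Pads are 19 mm wide; open, the fingers measure 130 mm over their backs; the gripper's body (75 mm by 190 mm) begins 47 mm behind the grasp point.
Start: joints at [1.245, 0.434, 0.025, 1.573, -0.012, 1.134, -0.075], TCP at [0.138, -0.61, 0.235] pointing down, gripper open.
Joint ranges: [-2.62, 2.62], [-0.44, 2.09], [-1.27, 1.32], [0.08, 2.57], [-1.32, 4.46], [0.12, 2], [-2.74, 2.74]. Speed limits (rad/s): [2.22, 2.22, 3.01, 3.01, 3.14, 3.14, 3.14].

INTERFACE

Orientations are given as a rotation vector (axis times angle).
In Python, from cell import arm, eyes gives the robot as it stands.
- The arm moves only by the tool play_rows, never from a script. Its argument "rows" is a list of rows, each a list of 3 entries, a list of its own where there are three numbers: the shift along the tool's x, y, z each as a share of 50 cm, from -1 to 1, then the turn, a rotation vector about the tool's x, y, z each as a share of 60 degrees, from -1 to 1, then the opening, from -1 (shut) to 1 (fully open), so that 0 is half open. In form: [[[dx, dy, dz], [ax, ay, az], grip], ...]. A call has 1 to 10 rows; each row is the pose to reach, as a shift and turn from the pose commanded when the call began, along the tool's axes at that moment; what a row does not reach only later rows make up. A row lasts 1/10 s, in which the tool goes at most 50 mm and 8.59 degrees, less where a joint would pass 70% of its speed; a pose out of reach is approached as far as the arm can. A call with a number of a shift or a turn outside -1 to 1 is refused whole. A call with a gripper value outside its range is refused whole. The fingers move at their own pace and stop on an object; "newtons" is the grip in N (left out, the last holds). Time passes only in rows, so rows that repeat a pose let the fingers close. It gives the time, the measured TCP pose, the force and the opening at its end, in the units of the state.
- arm.observe(): the state, without advancing time (a new reading comes with each control period).
- eyes.get_image(name): name is "side" or "top" or "wrist"; returns (picture, depth): 400x640x3 uint8, red, green, blue; 400x640 float32, m along the optical axis (not along the pixel's ray), 0 where there is no reading.
- eyes.get_calibration(name): a dict with "intrinsics" (3x3 intrinsics, pixels), "R" (3x3) and "t" (3): a world point X has camera coordinates R X + t. Camera axes: x right, y down, z forward; pixel columns grow to the right and rows downward; lengths in m; the calibration is good to about 2 mm. A picture is of the moment at which its call begins: read the wrist's pose just before it. get_calibration takes no time and is no camera call; for the wrist camera it gives the pose at the moment of the call.
- arm.sign_off(): hands the job in, once; it reports no verdict.
The state is a dict: "clock": time; "joints": joint angles; "dq": joint speeds; "joint_efforts": joint torques, N m; "position": TCP position; "ee_rot": TCP orientation; "force": force on the tool from outside, world axes, zero at the start; "ft_torque": the same for the moment, N m; "width": opening from 0.0 (shut) to 1.0 (fully open).
Only numpy, scipy, OpenCV 4.12 (cv2) and the standard library are available. Lean on these libraries where they do the work, as an engineer would, in place of code of your own. Each camera call takes 0.05 s, during which the arm holds its last target.

TASK

Two length gauges lie on the shoemaker's bench and one of them has a wooden shoe last lying in it. On that gauge, slide the toe stop along by its upright handle until the last is snug between the toe stop and the heel block at the other end, lying straight and flat on the bed, then let go. Leave the toe stop of the empty gauge where it is.

Things in the scene. Friction and masses are not known exactly. Their poses are not given: they have to be found in the camera images.
- gauge: Length gauge holding the last, fixed: plywood bed 110 (x) x 420 (y) mm, top 20 mm above the bench, with 10 mm wide, 10 mm high aluminium edge strips. Origin: centre of its underside, on the bench. y runs along the slide: at the -y end a fixed heel block (85 mm wide, top at 80 mm) with its cork face at y = -180 mm; the toe stop rides at the +y end. Turned by up to 7 degrees.
- toe_stop (a joint): Travel (m) of this gauge's toe stop: 0 open, growing in the gauge's -y direction, towards the heel block, to 0.16. Aluminium carriage, base 84 x 75 mm, its top 40 mm above the bench, with an upright cork-faced plate (76 mm wide, top at 90 mm) on the heel side. Cork face at gauge y = 0.130 - value; 0.12 when the last is snug. About 3 N friction; stays where left.
- toe_stop_handle (a point): Centre of the top of that toe stop's upright dark wooden handle, 100 mm above the bench: a block 24 mm (gauge x) by 30 mm (gauge y), 60 mm tall above the carriage base. On the heel side a 22 mm gap lies between it and the upright plate; its other three sides are free. The cork face lies 53 mm from the handle's centre, to the heel side.
- last: Wooden shoe last (solid form of a small shoe), 190 mm long, 72 wide, 83 high at the heel and 20 at the toe, about 0.35 kg, loose on its flat sole between the edge strips. Origin: mid-length, on the sole. y points from heel to toe: toe tip at +95 mm, heel at -95 mm. At first 5 to 25 mm of gap between heel and heel block; it slides when the stop pushes it.
- idle_stop_handle (a point): The same point, top of the handle, on the toe stop of the other gauge, which is alike but empty. Leave it.
Mind the look-alikes: they are no part of the job. Leave any yellow look-alike of the last alone.

How it is judged:
By the outcome, as a careful person would: the job done as asked, in the order asked, and still so for the second after the job is handed in, with the robot touching nothing.
It also fails if it takes over 32 s, if anything falls off the work surface, if the arm or the gripper's body presses on something with over 40 N, if the wrist force passes 120 N, or if a joint passes its speed limit or range.

## Working session

There is one attempt and no reset: what is moved stays moved. The work goes in short steps, Python scripts to look and compute and a tool call to move; the robot and the scene stay as the last step left them, time stands still between calls to the robot, and variables do not carry over. Pictures are saved under pics/ and viewed, and the job is handed in when it is done.

Besides the shell and the picture viewer there is one more tool, called after ">>>" as name([rows], argument=value, ...), one row to a line, values as JSON. play_rows: Moves the arm, as the interface text tells. Its arguments: {"type":"object","properties":{"rows":{"type":"array","items":{"type":"array"}},"newtons":{"type":"number"}},"required":["rows"]}

```bash
mkdir -p pics; ls; python3 - <<'E'
from cell import arm, eyes
import cv2,numpy as np
s=arm.observe();print(s)
for n in ['top','side']:
    p,d=eyes.get_image(n);c=eyes.get_calibration(n)
    np.savez(f'{n}0.npz',p=p,d=d,K=c['intrinsics'],R=c['R'],t=c['t'])
    cv2.imwrite(f'pics/{n}0.png',p[:,:,::-1]);print(n,c)
E
```

```text
pics
{'clock': 0.0, 'joints': array([ 1.24539629,  0.43522933,  0.02497582,  1.57408637, -0.01157645,
        1.1339979 , -0.07509638]), 'dq': array([-8.89062271e-04, -8.45063796e-05, -1.23634080e-03,  2.58351036e-04,
       -4.15693177e-04, -1.27350282e-03,  8.54321416e-04]), 'joint_efforts': array([ 1.25049537e-03, -6.67833853e+01,  9.85997804e-01, -3.14459896e+01,
       -6.03896356e-02,  4.29528253e-02,  1.70580051e-04]), 'position': array([ 0.13792804, -0.60908426,  0.23394521]), 'ee_rot': array([-2.45390739e+00,  1.96025630e+00,  2.08589316e-03]), 'force': array([-0.00151888, -0.10503261,  0.47935418]), 'ft_torque': array([-0.03029426,  0.03510805,  0.01708383]), 'width': 1.0005760970305329}
top {'intrinsics': array([[366.92439274,   0.        , 317.58544628],
       [  0.        , 366.92439274, 199.86528862],
       [  0.        ,   0.        ,   1.        ]]), 'R': array([[ 0.01838764, -0.99926674, -0.03358376],
       [-0.98075914, -0.01149738, -0.19488284],
       [ 0.19435382,  0.03652102, -0.9802514 ]]), 't': array([-0.03879664,  0.53025131,  0.82331546])}
side {'intrinsics': array([[515.29902827,   0.        , 324.60750247],
       [  0.        , 515.29902827, 204.18827533],
       [  0.        ,   0.        ,   1.        ]]), 'R': array([[-0.70848204, -0.70560936, -0.01298543],
       [-0.52985409,  0.5439851 , -0.65064188],
       [ 0.46616288, -0.4540877 , -0.75927368]]), 't': array([0.35138449, 0.35217969, 0.96579454])}
```

View pics/top0.png

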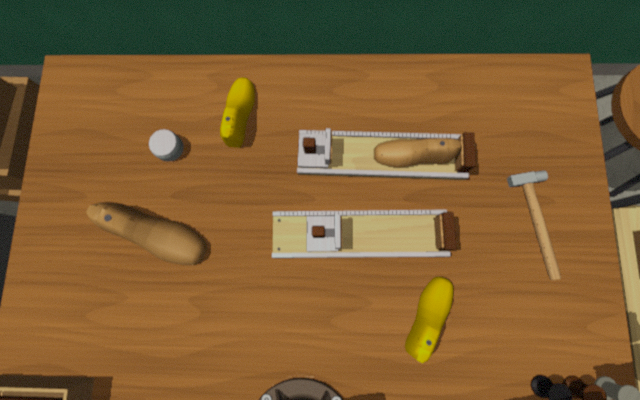

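View pics/side0.png

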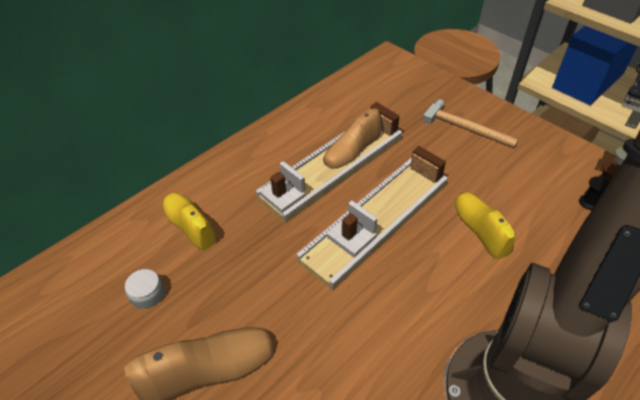

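The top view shows the gauge holding the tan last, with its handle at about (309,146) and its heel block at (467,152). These could be mistaken for the parts I want:
- Empty gauge's handle, top (318,231): leave it.
- Big loose tan last, top (150,235), and yellow look-alikes at (238,112) and (430,320): no part of the job.

My choice is the handle at top (309,146), side (279,184).

```bash
cat > h.py <<'E'
import numpy as np,cv2
def load(n):
    return np.load(n+'.npz')
def ray(c,u,v,z):
    K,R,t=c['K'],c['R'],c['t']
    C=-R.T@t; d=R.T@np.linalg.inv(K)@np.array([u,v,1.]); return C+d*(z-C[2])/d[2]
def cloud(c):
    K,R,t,d=c['K'],c['R'],c['t'],c['d']
    v,u=np.mgrid[:400,:640]
    P=np.stack([(u-K[0,2])/K[0,0]*d,(v-K[1,2])/K[1,1]*d,d],-1)
    return (P-t)@R
E
python3 - <<'E'
from h import *
for n,b in (('top0',(285,115,490,190)),('side0',(250,90,420,225))):
    c=load(n);p=c['p'];x0,y0,x1,y1=b
    cr=cv2.resize(p[y0:y1,x0:x1],None,fx=3.8,fy=3.8,interpolation=cv2.INTER_CUBIC)
    cv2.imwrite(f'pics/{n}crop.png',cr[:,:,::-1])
    W=cloud(c)
    hsv=cv2.cvtColor(p,cv2.COLOR_RGB2HSV)
    q=W[...,2]
    m=(hsv[...,2]<110)&(hsv[...,1]>80)&(c['d']>0)
    for nm,bb in (('h',(300,135,320,158) if n=='top0' else (268,168,290,200)),('block',(455,128,480,178) if n=='top0' else (365,95,402,135)),('idle',(308,222,330,240) if n=='top0' else (338,208,362,242))):
        M=np.zeros_like(m);M[bb[1]:bb[3],bb[0]:bb[2]]=1;M&=m
        zz=q[M];print(n,nm,M.sum(),np.percentile(zz,[5,50,95]).round(3))
        top=M&(q>np.percentile(zz,95)-.008)
        vs,us=np.nonzero(top);print(us.min(),us.max(),vs.min(),vs.max(),'depth mean',W[top].mean(0).round(4),'ray',ray(c,us.mean(),vs.mean(),.08 if nm=='block' else .1).round(4))
E
```

```text
top0 h 161 [0.056 0.099 0.102]
303 314 138 146 depth mean [ 0.6579 -0.0096  0.0999] ray [ 0.6578 -0.0096  0.1   ]
top0 block 705 [-0.001  0.078  0.082]
455 475 132 166 depth mean [ 0.6493 -0.3821  0.0803] ray [ 0.6493 -0.3822  0.08  ]
top0 idle 119 [0.081 0.1   0.102]
313 324 226 235 depth mean [ 0.4515 -0.0353  0.0998] ray [ 0.4515 -0.0353  0.1   ]
side0 h 251 [0.053 0.086 0.101]
271 283 172 183 depth mean [ 0.6553 -0.0053  0.0983] ray [ 0.6539 -0.0043  0.1   ]
side0 block 525 [0.031 0.068 0.082]
365 398 103 131 depth mean [ 0.6439 -0.3768  0.0794] ray [ 0.6432 -0.3761  0.08  ]
side0 idle 273 [0.056 0.089 0.101]
343 356 214 226 depth mean [ 0.4485 -0.0299  0.0983] ray [ 0.4475 -0.0288  0.1   ]
```

```bash
python3 - <<'E'
from h import *
# strips' orientation: fit white strips in top view
c=load('top0');p=c['p'];W=cloud(c);hsv=cv2.cvtColor(p,cv2.COLOR_RGB2HSV)
for nm,(x0,y0,x1,y1) in (('near',(335,168,468,182)),('far',(335,128,460,140))):
    m=(hsv[...,1]<60)&(hsv[...,2]>110)
    M=np.zeros_like(m);M[y0:y1,x0:x1]=1;M&=m
    vs,us=np.nonzero(M)
    P=np.array([ray(c,u,v,.03) for u,v in zip(us,vs)])
    vx,vy,a,b=cv2.fitLine(P[:,:2].astype(np.float32),cv2.DIST_HUBER,0,.01,.01).ravel()
    print(nm,len(us),vx,vy,a,b,np.degrees(np.arctan2(vx,-vy)), P[:,1].min(),P[:,1].max())
E
```

```text
near 657 0.024052998 0.9997107 0.6046104 -0.23443721 178.62173 -0.3943503291747824 -0.07178895259975546
far 595 0.019970238 0.99980056 0.70484036 -0.2219226 178.85571 -0.3805158240585198 -0.07087481271615623
```

View pics/top0crop.png

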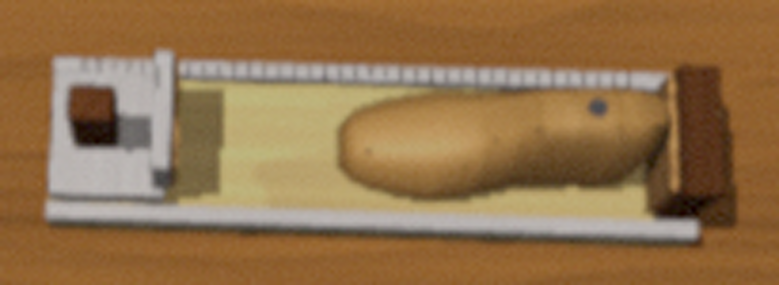

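```bash
cat >> h.py <<'E'
from scipy.spatial.transform import Rotation as Ro
def goal(xdir,down=True):
    x=np.array([xdir[0],xdir[1],0.]);x/=np.linalg.norm(x);z=np.array([0,0,-1.]);return np.c_[x,np.cross(z,x),z]
def delta(p0,rv0,p1,R1):
    R0=Ro.from_rotvec(rv0).as_matrix()
    return (R0.T@(np.array(p1)-p0)/.5).round(4),(Ro.from_matrix(R0.T@R1).as_rotvec(degrees=True)/60).round(4)
E
python3 - <<'E'
from h import *
from cell import arm
s=arm.observe()
print(Ro.from_rotvec(s['ee_rot']).as_matrix().round(3))
for sg in (1,-1):
    print(delta(s['position'],s['ee_rot'],[.658,-.008,.2],goal([sg*1,-sg*.022])))
E
```

```text
[[ 0.221 -0.975 -0.   ]
 [-0.975 -0.221  0.001]
 [-0.001  0.    -1.   ]]
(array([-0.9427, -1.28  ,  0.0692]), array([-8.0000e-04,  1.2000e-03, -1.2663e+00]))
(array([-0.9427, -1.28  ,  0.0692]), array([1.3000e-03, 8.0000e-04, 1.7337e+00]))
```

The crop confirms the choice: the dark handle sits on the carriage at the left. The last's toe points at the stop, and its heel is near the block with a slight yaw.

>>> play_rows([
  [[-0.47,-0.64,0.0],[0,0,-0.63],1],
  [[-0.47,-0.64,0.0],[0,0,-0.63],1],
  [[-0.47,-0.64,0.0],[0,0,-0.63],1],
  [[-0.47,-0.64,0.0],[0,0,-0.63],1],
  [[-0.47,-0.64,0.0],[0,0,-0.63],1],
  [[-0.47,-0.64,0.0],[0,0,-0.63],1],
  [[-0.47,-0.64,0.0],[0,0,-0.63],1],
  [[-0.47,-0.64,0.0],[0,0,-0.63],1],
  [[-0.47,-0.64,0.0],[0,0,-0.63],1],
])

```text
clock: 1.0
position: [0.4028, -0.3034, 0.2349]
ee_rot: [-2.96, 1.044, -0.002]
force: [-0.0, 0.6, -0.2]
width: 1.003
```

```bash
python3 - <<'E'
from h import *
from cell import arm
s=arm.observe();print(s['clock'],s['position'])
print(delta(s['position'],s['ee_rot'],[.657,-.008,.2],goal([1,-.022])))
E
```

```text
1.0 [ 0.40279472 -0.30341579  0.23487239]
(array([ 0.0251, -0.7788,  0.0723]), array([-0.003 , -0.0012, -0.6267]))
```

>>> play_rows([
  [[0.025,-0.778,0.07],[-0.003,0,-0.627],1],
  [[0.025,-0.778,0.07],[-0.003,0,-0.627],1],
  [[0.025,-0.778,0.07],[-0.003,0,-0.627],1],
  [[0.025,-0.778,0.07],[-0.003,0,-0.627],1],
  [[0.025,-0.778,0.07],[-0.003,0,-0.627],1],
  [[0.025,-0.778,0.07],[-0.003,0,-0.627],1],
  [[0.025,-0.778,0.07],[-0.003,0,-0.627],1],
  [[0.025,-0.778,0.07],[-0.003,0,-0.627],1],
  [[0.025,-0.778,0.07],[-0.003,0,-0.627],1],
  [[0.025,-0.778,0.07],[-0.003,0,-0.627],1],
])

```text
clock: 2.0
position: [0.6549, -0.0167, 0.1987]
ee_rot: [3.138, -0.047, -0.004]
force: [-1.2, -1.7, -0.4]
width: 1.002
```

```bash
python3 - <<'E'
from h import *
from cell import arm,eyes
s=arm.observe();print(s['clock'],s['position'],s['ee_rot'],s['force'])
c=eyes.get_calibration('wrist');p,d=eyes.get_image('wrist')
np.savez('w1.npz',p=p,d=d,K=c['intrinsics'],R=c['R'],t=c['t']);cv2.imwrite('pics/w1.png',p[:,:,::-1])
print(delta(s['position'],s['ee_rot'],[.657,-.008,.06],goal([1,-.022])))
E
```

```text
2.0 [ 0.6548985  -0.01673454  0.19868753] [ 3.1382246  -0.04722261 -0.00428991] [-1.24393998 -1.68717326 -0.44663111]
(array([ 0.0044, -0.0184,  0.2773]), array([ 0.0029,  0.0026, -0.0077]))
```

View pics/w1.png

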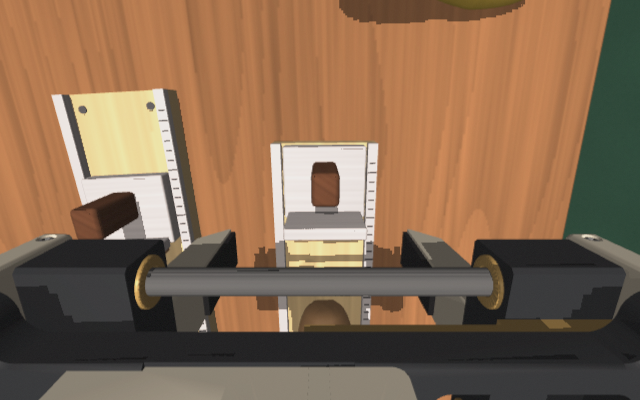

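The wrist view shows the target handle at (325,185), centred between the fingers, with the plate below it and the last's toe at (325,315). The idle handle is at (105,215).

```bash
python3 - <<'E'
from h import *
c=load('w1');p=c['p'];W=cloud(c);hsv=cv2.cvtColor(p,cv2.COLOR_RGB2HSV)
M=np.zeros((400,640),bool);M[155:212,305:345]=1
M&=(hsv[...,1]>80)&(hsv[...,2]<130)
print(M.sum(),np.percentile(W[M][:,2],[5,50,95]).round(3))
T=M&(abs(W[...,2]-.1)<.006);vs,us=np.nonzero(T);print(us.min(),us.max(),vs.min(),vs.max());print(W[T].min(0),W[T].max(0),W[T].mean(0),ray(c,us.mean(),vs.mean(),.1))
# side edges of top
P=np.array([ray(c,u,v,.1) for u,v in zip(us,vs)])[:,:2].astype(np.float32)
print(cv2.minAreaRect(P))
E
```

```text
1085 [0.067 0.101 0.103]
312 338 171 205
[ 0.64845518 -0.02250342  0.09427361] [0.67074964 0.00681153 0.10363749] [ 0.65979463 -0.00692662  0.10096184] [ 0.65980626 -0.00711624  0.1       ]
((0.659755289554596, -0.007121586240828037), (0.029286028817296028, 0.021974770352244377), 88.3411636352539)
```

>>> play_rows([
  [[0,0,0],[0,0,0],1],
  [[0,0,0],[0,0,0],1],
  [[0,0,0],[0,0,0],1],
])

```text
clock: 2.35
position: [0.6548, -0.0185, 0.2001]
ee_rot: [3.138, -0.052, -0.001]
force: [0.1, -0.4, 0.2]
width: 1.001
```

```bash
python3 - <<'E'
from h import *
from cell import arm,eyes
s=arm.observe();print(s['clock'],s['position'],s['ee_rot'],s['force'])
print(delta(s['position'],s['ee_rot'],[.659,-.007,.06],goal([1,-.024])))
E
```

```text
2.35 [ 0.65478169 -0.01846947  0.20007645] [ 3.13772244e+00 -5.23006522e-02 -1.09104222e-03] [ 0.0748716  -0.44463896  0.22701886]
(array([ 0.0078, -0.0242,  0.2801]), array([ 0.0033,  0.0006, -0.0089]))
```

>>> play_rows([
  [[0.008,-0.024,0.03],[0.003,0,-0.009],1],
  [[0.008,-0.024,0.1],[0.003,0,-0.009],1],
  [[0.008,-0.024,0.16],[0.003,0,-0.009],1],
  [[0.008,-0.024,0.22],[0.003,0,-0.009],1],
  [[0.008,-0.024,0.26],[0.003,0,-0.009],1],
  [[0.008,-0.024,0.28],[0.003,0,-0.009],1],
  [[0.008,-0.024,0.28],[0.003,0,-0.009],1],
  [[0.008,-0.024,0.28],[0.003,0,-0.009],1],
])

```text
clock: 3.15
position: [0.6598, -0.0052, 0.0602]
ee_rot: [-3.141, 0.034, 0.0]
force: [0.0, -0.8, 0.9]
width: 0.997
```

```bash
python3 - <<'E'
from h import *
from cell import arm,eyes
s=arm.observe();print(s['clock'],s['position'],s['ee_rot'],s['force'])
c=eyes.get_calibration('side');p,d=eyes.get_image('side')
cv2.imwrite('pics/s2.png',cv2.resize(p[90:260,200:440],None,fx=3,fy=3)[:,:,::-1])
E
```

```text
3.15 [ 0.65978296 -0.00520919  0.06023287] [-3.14075386e+00  3.44972825e-02  2.25854871e-04] [ 0.01397099 -0.7918336   0.93139739]
```

View pics/s2.png

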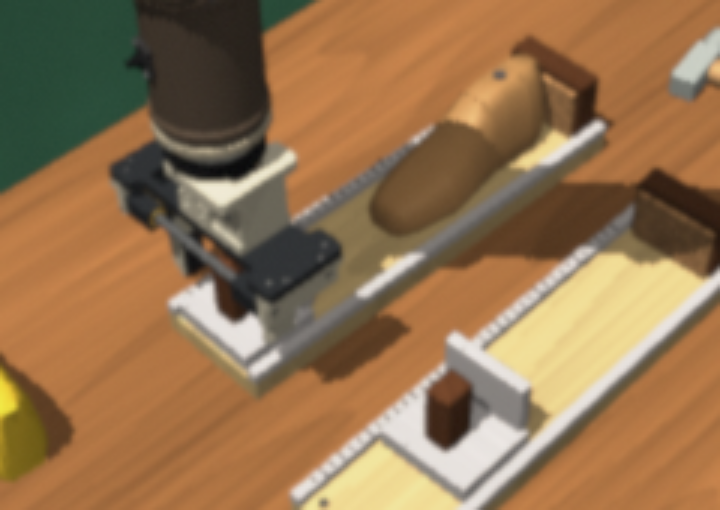

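The fingers straddle the handle at crop (232,300), clear of the plate, so I'm closing gently.

>>> play_rows([
  [[0,0,0],[0,0,0],-1],
  [[0,0,0],[0,0,0],-1],
  [[0,0,0],[0,0,0],-1],
  [[0,0,0],[0,0,0],-1],
  [[0,0,0],[0,0,0],-1],
  [[0,0,0],[0,0,0],-1],
  [[0,0,0],[0,0,0],-1],
  [[0,0,0],[0,0,0],-1],
], newtons=20)

```text
clock: 4.0
position: [0.6593, -0.0057, 0.0596]
ee_rot: [-3.141, 0.035, 0.002]
force: [0.4, -0.6, 0.3]
width: 0.351
```

```bash
python3 - <<'E'
from h import *
from cell import arm,eyes
s=arm.observe();print(s['clock'],s['position'],s['ee_rot'],s['force'],s['width'])
R=Ro.from_rotvec(s['ee_rot']).as_matrix();print(R.round(3), (R.T@np.array([-.023,-1,0])*.1/.5).round(4))
E
```

```text
4.0 [ 0.65926085 -0.00571408  0.05963244] [-3.14113743e+00  3.50260957e-02  1.66949778e-03] [ 0.36184987 -0.60983583  0.31138696] 0.3509930155229601
[[ 1.    -0.022 -0.001]
 [-0.022 -1.     0.   ]
 [-0.001 -0.    -1.   ]] [-1.000e-04  2.001e-01 -0.000e+00]
```

>>> play_rows([
  [[0,0,0],[0,0,0],-1],
  [[0,0,0],[0,0,0],-1],
  [[0,0,0],[0,0,0],-1],
  [[0,0,0],[0,0,0],-1],
])

```text
clock: 4.4
position: [0.6603, -0.0057, 0.0598]
ee_rot: [-3.141, 0.035, -0.001]
force: [5.6, 0.2, -3.1]
width: 0.26
```

>>> play_rows([
  [[0,0.017,0],[0,0,0],-1],
  [[0,0.034,0],[0,0,0],-1],
  [[0,0.051,0],[0,0,0],-1],
  [[0,0.068,0],[0,0,0],-1],
  [[0,0.085,0],[0,0,0],-1],
  [[0,0.102,0],[0,0,0],-1],
  [[0,0.119,0],[0,0,0],-1],
  [[0,0.136,0],[0,0,0],-1],
  [[0,0.153,0],[0,0,0],-1],
  [[0,0.17,0],[0,0,0],-1],
])

```text
clock: 5.4
position: [0.6583, -0.0896, 0.0598]
ee_rot: [-3.14, 0.034, -0.001]
force: [5.0, 3.0, -3.3]
width: 0.259
```

```bash
python3 - <<'E'
from h import *
from cell import arm,eyes
for n in('side','top'):
    p,d=eyes.get_image(n);c=eyes.get_calibration(n)
    np.savez(n+'3.npz',p=p,d=d,K=c['intrinsics'],R=c['R'],t=c['t'])
    x0,y0,x1,y1=(200,80,440,260) if n=='side' else (280,110,490,200)
    cv2.imwrite(f'pics/{n}3.png',cv2.resize(p[y0:y1,x0:x1],None,fx=3.3,fy=3.3,interpolation=2)[:,:,::-1])
E
```

```text
(no output)
```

View pics/side3.png

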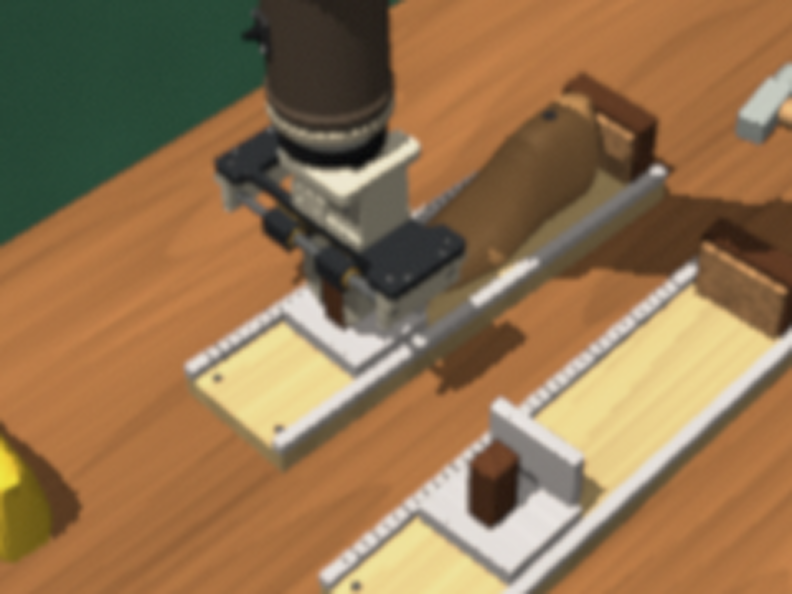

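View pics/top3.png

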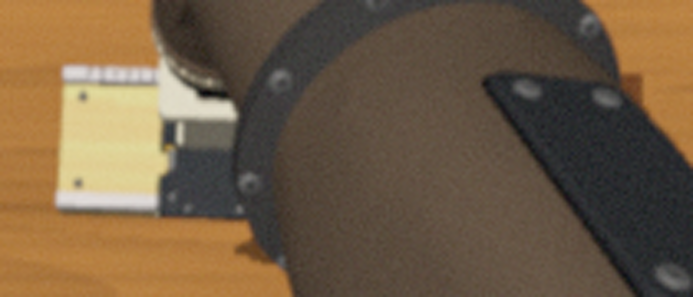

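The stop travels well: 84 mm at about 3 N. The toe is not yet touching, and the arm hides the top view. I'll go on slowly in small steps, watching the force.

>>> play_rows([
  [[0,0.008,0],[0,0,0],-1],
  [[0,0.016,0],[0,0,0],-1],
  [[0,0.024,0],[0,0,0],-1],
  [[0,0.032,0],[0,0,0],-1],
  [[0,0.04,0],[0,0,0],-1],
  [[0,0.048,0],[0,0,0],-1],
])

```text
clock: 6.1
position: [0.6577, -0.1129, 0.0598]
ee_rot: [-3.139, 0.033, -0.001]
force: [4.9, 4.8, -2.9]
width: 0.264
```

>>> play_rows([
  [[0,0.004,0],[0,0,0],-1],
  [[0,0.008,0],[0,0,0],-1],
])

```text
clock: 6.3
position: [0.6577, -0.1161, 0.0598]
ee_rot: [-3.139, 0.033, -0.001]
force: [4.9, 6.2, -4.0]
width: 0.258
```

>>> play_rows([
  [[0,0.002,0],[0,0,0],-1],
  [[0,0.004,0],[0,0,0],-1],
])

```text
clock: 6.5
position: [0.6576, -0.118, 0.0598]
ee_rot: [-3.138, 0.032, -0.001]
force: [5.9, 6.6, -4.1]
width: 0.262
```

>>> play_rows([
  [[0,0.002,0],[0,0,0],-1],
  [[0,0.004,0],[0,0,0],-1],
])

```text
clock: 6.7
position: [0.6576, -0.1199, 0.0598]
ee_rot: [-3.138, 0.032, -0.001]
force: [4.9, 5.2, -3.7]
width: 0.259
```

>>> play_rows([
  [[0,0.002,0],[0,0,0],-1],
  [[0,0.004,0],[0,0,0],-1],
])

```text
clock: 6.9
position: [0.6575, -0.1218, 0.0598]
ee_rot: [-3.138, 0.032, -0.001]
force: [4.9, 7.4, -3.2]
width: 0.262
```

>>> play_rows([
  [[0,0.002,0],[0,0,0],-1],
  [[0,0.004,0],[0,0,0],-1],
])

```text
clock: 7.1
position: [0.6575, -0.122, 0.0598]
ee_rot: [-3.136, 0.03, -0.001]
force: [4.1, 11.0, -3.2]
width: 0.258
```

>>> play_rows([
  [[0,0.002,0],[0,0,0],-1],
  [[0,0.004,0],[0,0,0],-1],
  [[0,0.004,0],[0,0,0],-1],
])

```text
clock: 7.4
position: [0.6575, -0.1223, 0.0598]
ee_rot: [-3.135, 0.028, -0.001]
force: [4.8, 13.4, -3.9]
width: 0.262
```

```bash
python3 - <<'E'
from h import *
from cell import arm,eyes
for n in('side',):
    p,d=eyes.get_image(n);c=eyes.get_calibration(n)
    np.savez(n+'4.npz',p=p,d=d,K=c['intrinsics'],R=c['R'],t=c['t'])
    x0,y0,x1,y1=(280,80,420,190)
    cv2.imwrite(f'pics/{n}4.png',cv2.resize(p[y0:y1,x0:x1],None,fx=5,fy=5,interpolation=2)[:,:,::-1])
E
```

```text
(no output)
```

View pics/side4.png

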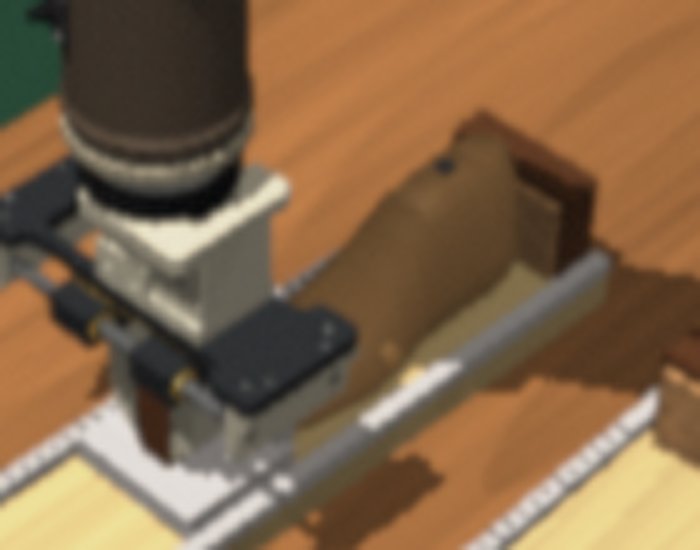

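The heel is at the block and the stop has stalled with rising force. I'll press slightly more to seat it, then relax, release and inspect from above.

>>> play_rows([
  [[0,0.004,0],[0,0,0],-1],
  [[0,0.008,0],[0,0,0],-1],
  [[0,0.008,0],[0,0,0],-1],
])

```text
clock: 7.75
position: [0.6575, -0.1231, 0.0598]
ee_rot: [-3.131, 0.025, -0.001]
force: [3.4, 19.9, -3.4]
width: 0.26
```

>>> play_rows([
  [[0,-0.005,0],[0,0,0],-1],
  [[0,-0.01,0],[0,0,0],-1],
  [[0,-0.01,0],[0,0,0],-1],
])

```text
clock: 8.05
position: [0.6575, -0.1228, 0.0598]
ee_rot: [-3.137, 0.03, -0.001]
force: [3.6, 10.1, -2.7]
width: 0.264
```

>>> play_rows([
  [[0,0,0],[0,0,0],0.2],
  [[0,0,0],[0,0,0],0.2],
  [[0,0,0],[0,0,0],0.2],
  [[0,0,0],[0,0,0],0.2],
  [[0,0,0],[0,0,0],0.2],
  [[0,0,0],[0,0,0],0.2],
])

```text
clock: 8.65
position: [0.6565, -0.1279, 0.0597]
ee_rot: [-3.141, 0.035, 0.002]
force: [-0.7, -0.4, 0.9]
width: 0.6
```

>>> play_rows([
  [[0,0,-0.06],[0,0,0],0.2],
  [[0,0,-0.14],[0,0,0],0.2],
  [[0,0,-0.24],[0,0,0],0.2],
  [[0,0,-0.32],[0,0,0],0.2],
  [[0,0,-0.36],[0,0,0],0.2],
  [[0,-0.1,-0.38],[0,0,0],0.2],
])

```text
clock: 9.25
position: [0.6589, -0.0876, 0.2519]
ee_rot: [3.135, -0.054, 0.004]
force: [0.6, -0.0, -0.1]
width: 0.6
```

>>> play_rows([
  [[-0.1,-0.7,0],[0,0,0],0.2],
  [[-0.1,-0.7,0],[0,0,0],0.2],
  [[-0.1,-0.7,0],[0,0,0],0.2],
  [[-0.1,-0.7,0],[0,0,0],0.2],
  [[-0.1,-0.7,0],[0,0,0],0.2],
  [[-0.1,-0.7,0],[0,0,0],0.2],
  [[-0.1,-0.7,0],[0,0,0],0.2],
  [[-0.1,-0.7,0],[0,0,0],0.2],
])

```text
clock: 10.05
position: [0.6118, 0.2815, 0.2498]
ee_rot: [-3.136, 0.018, 0.005]
force: [-1.0, 0.2, 0.4]
width: 0.602
```

```bash
python3 - <<'E'
from h import *
from cell import arm,eyes
for n in('side','top'):
    p,d=eyes.get_image(n);c=eyes.get_calibration(n)
    np.savez(n+'5.npz',p=p,d=d,K=c['intrinsics'],R=c['R'],t=c['t'])
    x0,y0,x1,y1=(250,80,420,225) if n=='side' else (285,115,490,190)
    cv2.imwrite(f'pics/{n}5.png',cv2.resize(p[y0:y1,x0:x1],None,fx=3.9,fy=3.9,interpolation=2)[:,:,::-1])
print(arm.observe()['clock'])
E
```

```text
10.15
```

View pics/side5.png

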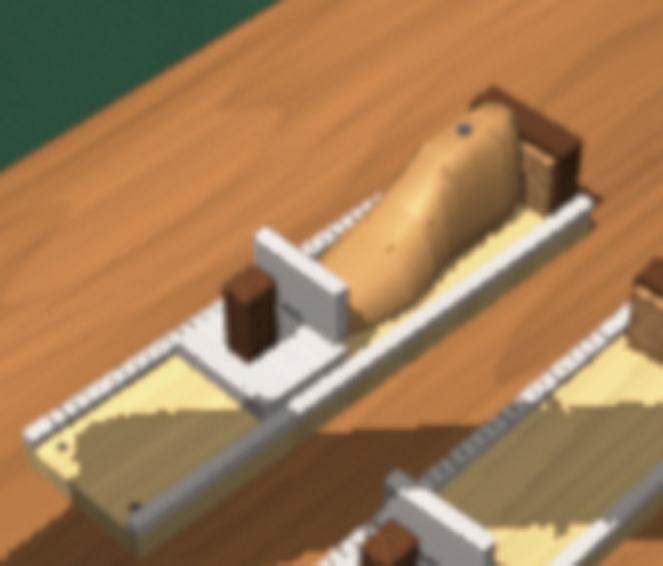

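View pics/top5.png

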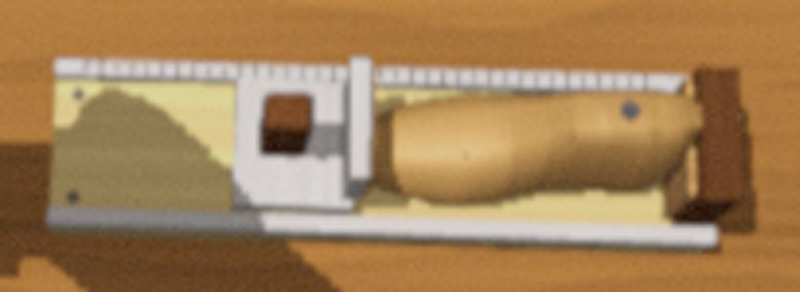

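```bash
python3 - <<'E'
from h import *
for n in ('top0','top5'):
    c=load(n);W=cloud(c)
    e=np.array([.0235,.99972]);f=np.array([e[1],-e[0]])  # gauge y, x
    # origin line: strip centre 0.6547,-0.228
    o=np.array([.6547,-.228])
    g=(W[...,:2]-o)@np.c_[f,e]  # gauge x, along
    z=W[...,2]
    box=(abs(g[...,0])<.044)&(g[...,1]>-.22)&(g[...,1]<.25)&(c['d']>0)
    for a in np.arange(-.155,.075,.01):
        m=box&(abs(g[...,1]-a)<.005)&(z>.026)
        if m.sum()>3:
            x=g[...,0][m];print(n,a.round(3),m.sum(),'x',x.min().round(4),x.max().round(4),'mid',((x.min()+x.max())/2).round(4),'ztop',z[m].max().round(3),'xtop',x[z[m]>z[m].max()-.003].mean().round(4))
    hsv=cv2.cvtColor(c['p'],cv2.COLOR_RGB2HSV)
    h=box&(abs(z-.1)<.005)&(hsv[...,2]<110)&(g[...,1]>.06)
    print('handle',g[h].mean(0),np.ptp(g[h],axis=0))
c=load('top5');W=cloud(c)
h=(abs(W[...,2]-.1)<.006)&(abs(W[...,0]-.4515)<.02)&(abs(W[...,1]+.0353)<.03);print('idle',W[h].mean(0),h.sum())
E
```

```text
top0 -0.155 170 x -0.0419 0.0417 mid -0.0001 ztop 0.084 xtop -0.0001
top0 -0.145 255 x -0.0418 0.0423 mid 0.0002 ztop 0.084 xtop 0.0081
top0 -0.135 103 x -0.036 0.0383 mid 0.0011 ztop 0.079 xtop -0.0058
top0 -0.125 56 x -0.0432 0.0137 mid -0.0147 ztop 0.103 xtop 0.0
top0 -0.115 101 x -0.0439 0.0218 mid -0.0111 ztop 0.106 xtop 0.0043
top0 -0.105 119 x -0.0438 0.0233 mid -0.0102 ztop 0.105 xtop 0.0043
top0 -0.095 116 x -0.0239 0.0227 mid -0.0006 ztop 0.107 xtop 0.0045
top0 -0.085 116 x -0.0231 0.023 mid -0.0 ztop 0.107 xtop 0.0038
top0 -0.075 113 x -0.0232 0.0175 mid -0.0029 ztop 0.106 xtop 0.0035
top0 -0.065 110 x -0.0235 0.0183 mid -0.0026 ztop 0.105 xtop 0.0047
top0 -0.055 123 x -0.0244 0.0205 mid -0.0019 ztop 0.102 xtop 0.0038
top0 -0.045 124 x -0.0434 0.023 mid -0.0102 ztop 0.099 xtop 0.0009
top0 -0.035 122 x -0.0436 0.0233 mid -0.0101 ztop 0.088 xtop 0.0027
top0 -0.025 129 x -0.0439 0.0266 mid -0.0087 ztop 0.084 xtop -0.001
top0 -0.015 123 x -0.0439 0.0281 mid -0.0079 ztop 0.077 xtop 0.0087
top0 -0.005 124 x -0.044 0.0303 mid -0.0069 ztop 0.071 xtop -0.0048
top0 0.005 123 x -0.03
[... 1426 characters left out ...]

top5 -0.015 133 x -0.0437 0.0305 mid -0.0066 ztop 0.069 xtop 0.0002
top5 -0.005 118 x -0.0334 0.0312 mid -0.0011 ztop 0.067 xtop 0.0024
top5 0.005 126 x -0.0331 0.0346 mid 0.0007 ztop 0.062 xtop 0.0012
top5 0.015 110 x -0.0308 0.0323 mid 0.0008 ztop 0.06 xtop 0.0004
top5 0.025 101 x -0.0291 0.0299 mid 0.0004 ztop 0.056 xtop 0.0022
top5 0.035 99 x -0.0434 0.0278 mid -0.0078 ztop 0.054 xtop -0.001
top5 0.045 41 x -0.0437 0.0222 mid -0.0108 ztop 0.072 xtop -0.0337
top5 0.055 138 x -0.0438 0.0365 mid -0.0037 ztop 0.094 xtop 0.0
top5 0.065 211 x -0.041 0.0404 mid -0.0003 ztop 0.093 xtop 0.0013
handle [-0.00921889  0.10160915] [0.00655962 0.02762789]
idle [ 0.45324961 -0.03382685  0.09939068] 148
```

```bash
python3 - <<'E'
from h import *
for n in ('top5','side5'):
    c=load(n);W=cloud(c)
    e=np.array([.0235,.99972]);f=np.array([e[1],-e[0]]);o=np.array([.6547,-.228])
    g=(W[...,:2]-o)@np.c_[f,e];z=W[...,2];ok=c['d']>0
    b=ok&(z>.074)&(z<.086)&(abs(abs(g[...,0])-.033)<.007)&(g[...,1]<-.1)&(g[...,1]>-.22)
    a=g[...,1][b];print(n,'block top y',np.percentile(a,[1,5,50,95,99]).round(4),b.sum())
    fc=ok&(z>.04)&(z<.07)&(abs(g[...,0]+.033)<.007)&(g[...,1]<-.12)&(g[...,1]>-.16)
    print('block front face y',np.percentile(g[...,1][fc],[5,50,95]).round(4),fc.sum())
    s=ok&(z>.014)&(z<.036)&(abs(g[...,0])<.053)&(g[...,1]>.15)&(g[...,1]<.3)
    print('open end',np.percentile(g[...,1][s],[95,99,99.8]).round(4))
    p=ok&(z>.083)&(z<.096)&(abs(g[...,0])<.036)&(g[...,1]>.035)&(g[...,1]<.085)
    print('plate top',np.percentile(g[...,1][p],[1,5,50,95,99]).round(4),p.sum())
    h=ok&(z>.096)&(z<.106)&(abs(g[...,0])<.02)&(g[...,1]>.08)&(g[...,1]<.13)
    print('handle',np.percentile(g[...,1][h],[2,50,98]).round(4),g[h].mean(0))
E
```

```text
top5 block top y [-0.1687 -0.1683 -0.1552 -0.1434 -0.1426] 141
block front face y [-0.1443 -0.1402 -0.1391] 37
open end [0.2452 0.2496 0.2502]
plate top [0.0545 0.0547 0.0597 0.0656 0.0658] 161
handle [0.0905 0.104  0.1173] [0.00046216 0.10353723]
side5 block top y [-0.1672 -0.1659 -0.1525 -0.1418 -0.1402] 64
block front face y [-0.1432 -0.139  -0.1353] 46
open end [0.2498 0.2519 0.2529]
plate top [0.0541 0.0561 0.0638 0.0683 0.0686] 128
handle [0.0916 0.1052 0.1197] [-0.00296668  0.10557578]
```

```bash
python3 - <<'E'
from h import *
for n in('top0','top5','side0','side5'):
    c=load(n);W=cloud(c)
    h=(abs(W[...,2]-.1)<.006)&(abs(W[...,0]-.4515)<.02)&(abs(W[...,1]+.0353)<.03);print('idle',n,W[h].mean(0),h.sum())
from cell import arm
print(arm.observe()['force'],arm.observe()['clock']); print(arm.sign_off())
E
```

```text
idle top0 [ 0.45321194 -0.03384713  0.0996071 ] 145
idle top5 [ 0.45324961 -0.03382685  0.09939068] 148
idle side0 [ 0.44942121 -0.03075463  0.09860349] 125
idle side5 [ 0.44965685 -0.03082545  0.09864427] 121
[ 0.12929939 -1.33415404  0.5259048 ] 10.15
the job is handed in; nothing more can be done
None
```

I gripped the handle of the toe stop on the gauge holding the last and slid it about 117 mm towards the heel block. I stopped when it stalled with the force rising, pressed to about 20 N to seat the last, then eased off, let go and moved the arm clear. The job was handed in at about 10.2 s.

**Last checks:**
- **Snug:** the handle sits at gauge y of about 0.063–0.064, where 0.063 is expected. The distance from the heel block face to the handle measured about 245 mm in both views, against an ideal 243 mm. That 2 mm disagreement is within the camera calibration error. I relied on the force stall for contact, as I could not measure the gap at the toe directly.
- **Straight and flat:** the last's outline is centred to about 1 mm near toe and heel, and its top height is unchanged.
- **Idle stop:** it has not moved, agreeing within 0.3 mm before and after in both views.

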